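# Fill up the jam tray and stack the empties

## Robot

A 6-joint arm with a two-finger parallel gripper is mounted at the origin on the work surface. World frame = base frame: x ahead of the robot, y to its left, z up, the work surface at z = 0. Lengths are in m, angles in rad, forces in N, time in s.
With the tool pointing down it reaches from about 0.375 to 0.9 m from the base axis. Payload 3.1 kg.
Tool frame: the origin (TCP) lies on the front face of the gripper's body, between the roots of the fingers; the fingertips stand 70 mm ahead of it and the grasp point (between the pads) lies 51 mm ahead of it; z points along the fingers, y is the line along which they close (so a half turn about z gives the same grasp; the last joint's range is limited). The gripper opens to 87 mm and grips with 3 to 60 N. Pads are 19 mm wide; open, the fingers measure 117 mm over their backs; the gripper's body (75 mm by 190 mm) begins 51 mm behind the grasp point.
Start: joints at [0.992, 0.527, 1.433, -0, 1.181, -0.178], TCP at [0.244, 0.575, 0.292] pointing down, gripper open.
Joint ranges: [-3.08, 3.08], [-0.75, 2.2], [0.22, 2.44], [-1.43, 4.57], [0, 2.65], [-2.85, 2.85]. Speed limits (rad/s): [2.79, 2.79, 3.14, 3.14, 3.14, 3.14].

## Interface

Orientations are given as a unit quaternion [x, y, z, w].
In Python, from rig import robot, cams, ticket gives the robot as it stands. The module is installed in compiled form; this text tells all that it offers.
- The arm moves only by the shell command python3 -m crank 'ROWS' [FORCE]. ROWS is JSON, a list of rows, each a list of 7 numbers: the shift along the tool's x, y, z in cm, then the turn, a rotation vector about the tool's x, y, z in rad, then the closure, from 0 (fully open) to 1 (shut). A call has 1 to 5 rows; each row shifts and turns the commanded pose from where the row before left it, along the tool's axes as they then stand; what a row does not reach is not made up. A row lasts 1/8 s, in which the tool goes at most 62.5 mm and 10.7 degrees, less where a joint would pass 70% of its speed; a pose out of reach is approached as far as the arm can. A call is refused whole if a number of a shift passes 6.25 or a number of a turn 0.188, either way. A call with a gripper value outside its range is refused whole. The fingers move at their own pace and stop on an object; FORCE is the grip in N (left out, the last holds). Time passes only in rows, so rows that do not move let the fingers close. It gives the time, the measured TCP pose, the force, the opening and the grip force at its end, in the units of the state.
- robot.get_obs(): the state, without advancing time (a new reading comes with each control period).
- cams.camera(name): name is "scene" or "top" or "wrist"; returns the picture (480x640x3 uint8, red, green, blue); there is no depth.
- cams.camera_info(name): a dict with "intrinsics" (3x3 intrinsics, pixels), "pose" (4x4, takes a point from camera to world coordinates). Camera axes: x right, y down, z forward; pixel columns grow to the right and rows downward; lengths in m; the calibration is good to about 2 mm. A picture is of the moment at which its call begins: read the wrist's pose just before it. camera_info takes no time and is no camera call; for the wrist camera it gives the pose at the moment of the call.
- ticket.hand_in(): hands the job in; it is judged then, once.
The state is a dict: "time": time; "q": joint angles; "joint_velocities": joint speeds; "joint_torque": joint torques, N m; "position": TCP position; "tool_rot": TCP orientation; "ft_force": force on the tool from outside, world axes, zero at the start; "moment": the same for the moment, N m; "grip_width": finger opening in m; "grip_force": force on a finger pad.
Only numpy, scipy, OpenCV 4.12 (cv2) and the standard library are available. Lean on these libraries where they do the work, as an engineer would, in place of code of your own. Each camera call takes 0.05 s, during which the arm holds its last target. There are 200 camera calls.

## Task

Tidy the pantry bench: first move the lone jam jar out of the medium light-wood tray into the free pocket of the dark three-jar tray, standing upright, without disturbing the two jars already there. Then stack the three empty light trays on the grey board, each centred on and lined up lengthwise with what is under it: the longest tray first, the medium one on it, the shortest on top. Let go of everything.

Things in the scene. Friction and masses are not known exactly. Their poses are not given: they have to be found in the camera images.
- keep_free (a point): Free pocket of the fixed dark wooden three-pocket tray (256 long (x) x 92 wide (y) x 32 mm high; pockets in a row along x, 82 mm apart, each 72 (x) x 70 (y) mm, 26 deep, dividers 10 mm). This point is the centre of its floor, 6 mm above the table; it is the +x (far) end pocket, the two other jars stand in the row towards -x. Axes: the tray's, z up.
- jar_mid (a point): The jam jar to move: round glass jar of orange jam with a steel lid, 60 mm diameter, 90 mm high, about 0.3 kg; it stands alone in the +x pocket of the medium light tray, on the pocket's floor (6 mm above the table). This point is its centre, half-way up; z along the jar.
- near_jar_mid (a point): The one at the robot's end of the two jam jars already in the dark tray, same size and look as the jar to be moved; a bystander to be left where it stands. This point is its centre, half-way up. It stands 164 mm from the free pocket's centre.
- next_jar_mid (a point): The one in the middle pocket of the two jam jars already in the dark tray, same size and look as the jar to be moved; a bystander to be left where it stands. This point is its centre, half-way up. It stands next to the free pocket, 82 mm from its centre.
- long_tray_mid (a point): The longest light wooden tray, loose: 210 long (x) x 88 wide (y) x 32 mm high, 0.24 kg. Empty. Two pockets 89 (x) x 66 (y) mm, 26 deep, floor 6 mm. Between them a divider 12 mm thick, level with the rim, crosses the middle along y: pinch it from above, fingers closing along x with tips down in both pockets. Point: the tray's centre, half-way up. Same after a half turn.
- medium_tray_mid (a point): The medium light wooden tray, loose: 175 long (x) x 88 wide (y) x 32 mm high, 0.2 kg. Holds the jar to move (+x pocket). Two pockets 71.5 (x) x 66 (y) mm, 26 deep, floor 6 mm. Between them a divider 12 mm thick, level with the rim, crosses the middle along y: pinch it from above, fingers closing along x with tips down in both pockets. Point: the tray's centre, half-way up. Same after a half turn.
- short_tray_mid (a point): The shortest light wooden tray, loose: 140 long (x) x 88 wide (y) x 32 mm high, 0.16 kg. Empty. Two pockets 54 (x) x 66 (y) mm, 26 deep, floor 6 mm. Between them a divider 12 mm thick, level with the rim, crosses the middle along y: pinch it from above, fingers closing along x with tips down in both pockets. Point: the tray's centre, half-way up. Same after a half turn.
- board_top (a point): The grey board where the empties go: fixed flat plank 224 long (its x axis) x 112 wide x 18 mm thick, lying on the table. This point is the centre of its top face; z up.
There are look-alikes about, which are no part of the job. What is shaped like the part that bears medium_tray_mid but pink or red is not meant. Leave any red look-alike of the part that bears short_tray_mid alone.

How it is judged:
On the way, in this order (a step that is already met when the one before it is completed fails the run):
1. the jar stands in the free pocket of the dark tray, let go (horizontal distance between jar_mid and keep_free below 0.012 m and z of jar_mid in the frame of keep_free between 0.04 and 0.05 m and angle between jar_mid's own z axis and vertical below 0.1 rad and contact force between the fingers and jar below 0.1 N), for 0.2 s.
2. the longest tray lies on the board, let go (horizontal distance between long_tray_mid and board_top below 0.012 m and z of long_tray_mid in the frame of board_top between 0.011 and 0.021 m and angle between the x axis of long_tray_mid and the x axis of board_top, either way round below 0.16 rad and angle between long_tray_mid's own z axis and vertical below 0.06 rad and contact force between the fingers and long_tray below 0.1 N), for 0.2 s.
3. the medium tray lies on the longest, let go (horizontal distance between medium_tray_mid and long_tray_mid below 0.012 m and z of medium_tray_mid in the frame of long_tray_mid between 0.027 and 0.037 m and angle between the x axis of medium_tray_mid and the x axis of long_tray_mid, either way round below 0.16 rad and angle between medium_tray_mid's own z axis and vertical below 0.06 rad and contact force between the fingers and medium_tray below 0.1 N), for 0.2 s.
4. the shortest tray lies on the medium one, let go (horizontal distance between short_tray_mid and medium_tray_mid below 0.012 m and z of short_tray_mid in the frame of medium_tray_mid between 0.027 and 0.037 m and angle between the x axis of short_tray_mid and the x axis of medium_tray_mid, either way round below 0.16 rad and angle between short_tray_mid's own z axis and vertical below 0.06 rad and contact force between the fingers and short_tray below 0.1 N), for 0.2 s.
At the end, for the whole second after the job is handed in: The jar stands upright (0.1 rad) on the free pocket's floor, within 12 mm of its centre. Longest tray on board, medium on longest, shortest on medium: each flat (0.06 rad, height within 5 mm), centred within 12 mm and lengthwise within 0.16 rad on what is under it. All released, at rest (horizontal distance between jar_mid and keep_free below 0.012 m and z of jar_mid in the frame of keep_free between 0.04 and 0.05 m and angle between jar_mid's own z axis and vertical below 0.1 rad and horizontal distance between long_tray_mid and board_top below 0.012 m and z of long_tray_mid in the frame of board_top between 0.011 and 0.021 m and angle between the x axis of long_tray_mid and the x axis of board_top, either way round below 0.16 rad and angle between each of long_tray_mid, medium_tray_mid, short_tray_mid's own z axis and vertical below 0.06 rad and horizontal distance between medium_tray_mid and long_tray_mid below 0.012 m and z of medium_tray_mid in the frame of long_tray_mid between 0.027 and 0.037 m and angle between the x axis of medium_tray_mid and the x axis of long_tray_mid, either way round below 0.16 rad and horizontal distance between short_tray_mid and medium_tray_mid below 0.012 m and z of short_tray_mid in the frame of medium_tray_mid between 0.027 and 0.037 m and angle between the x axis of short_tray_mid and the x axis of medium_tray_mid, either way round below 0.16 rad and linear speed of each of jar, long_tray, medium_tray, short_tray below 0.02 m/s); the robot touches nothing.
It fails at once if a jar already in the dark tray is shifted more than 20 mm or tipped (distance of any of near_jar_mid, next_jar_mid from where it was at the start of the episode above 0.02 m or angle between any of near_jar_mid, next_jar_mid's own z axis and vertical above 0.3 rad).
It fails at once if the jar being moved is tipped over (angle between jar_mid's own z axis and vertical above 0.8 rad).
It also fails if it takes over 109 s, if anything falls off the work surface, if the arm or the gripper's body presses on something with over 40 N, if the wrist force passes 120 N, or if a joint passes its speed limit or range.

## Working session

There is one attempt and no reset: what is moved stays moved. The work goes in short steps, Python scripts to look and compute and a shell command to move; the robot and the scene stay as the last step left them, time stands still between calls to the robot, and variables do not carry over. Pictures are saved under pics/ and viewed, at most 15 in all, crops included, and the job is handed in when it is done.

```bash
mkdir -p pics; python3 - <<'E'
from rig import robot,cams
import cv2
o=robot.get_obs();print(o)
for n in("top","scene"):
    im=cams.camera(n);cv2.imwrite(f"pics/{n}0.png",im[:,:,::-1]);i=cams.camera_info(n);print(n,i["intrinsics"].round(1).tolist(),i["pose"].round(4).tolist())
E
```

```text
{'time': 0.0, 'q': array([ 9.91491199e-01,  5.28450894e-01,  1.43390177e+00, -3.03312107e-05,
        1.18139149e+00, -1.78489534e-01]), 'joint_velocities': array([-6.71769727e-04, -1.36777830e-05, -9.39993434e-04, -1.81846662e-03,
       -1.47312976e-03,  1.24752473e-03]), 'joint_torque': array([ 9.23877269e-04, -4.40032017e+01, -1.76599556e+01,  6.34270068e-02,
        5.80123113e-02, -1.58114563e-04]), 'position': array([0.24350356, 0.57497848, 0.29128103]), 'tool_rot': array([ 1.99063210e-01,  9.79986062e-01, -1.00463734e-03, -3.84886343e-04]), 'ft_force': array([-0.00083995, -0.34887111,  0.58946827]), 'moment': array([ 0.00566551,  0.01643479, -0.0380395 ]), 'grip_force': 0.0, 'grip_width': 0.08678729040008193}
top [[526.7, 0.0, 319.3], [0.0, 526.7, 238.5], [0.0, 0.0, 1.0]] [[0.0037, -0.997, 0.0773, 0.3343], [-0.9999, -0.0049, -0.0148, -0.0029], [0.0151, -0.0772, -0.9969, 1.5817], [0.0, 0.0, 0.0, 1.0]]
scene [[598.0, 0.0, 325.3], [0.0, 598.0, 242.4], [0.0, 0.0, 1.0]] [[-0.1979, 0.8232, -0.5321, 1.316], [0.9802, 0.1661, -0.1076, 0.1661], [-0.0002, -0.5429, -0.8398, 1.4084], [0.0, 0.0, 0.0, 1.0]]
```

View pics/top0.png

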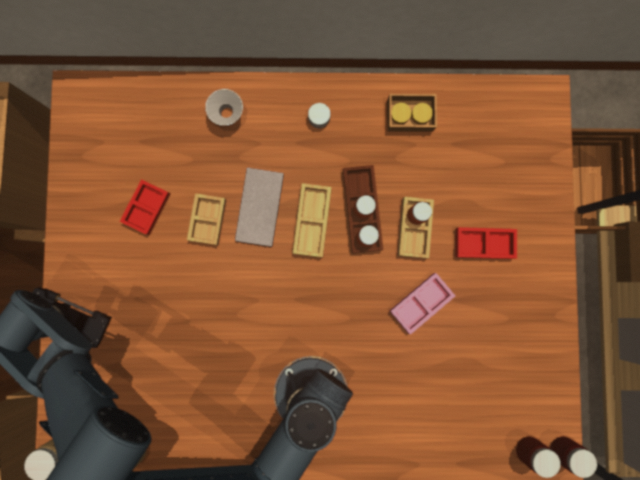

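View pics/scene0.png

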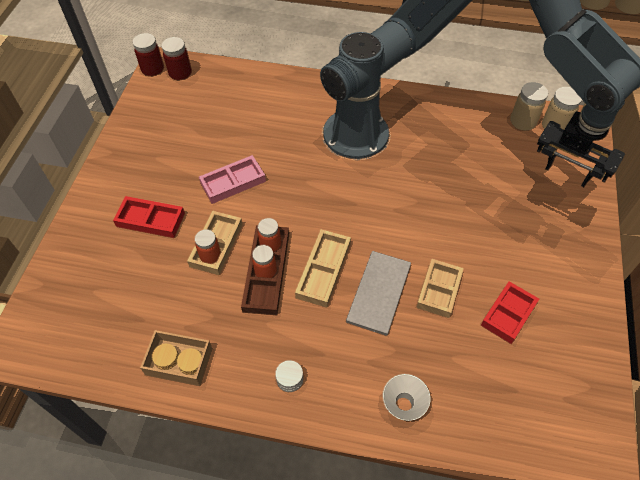

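Top view: the light trays are short (206,220), long (312,220) and medium with its jar (417,228). The board is at (260,207) and the dark tray at (362,210). The look-alikes to avoid are red (145,208), red (486,244) and pink (422,303). Next I measure the wanted ones by colour mask and enlarge a crop to confirm them.

```bash
cat > h.py <<'E'
import numpy as np,cv2
from rig import robot,cams
from scipy.spatial.transform import Rotation as R
def ray(px,info,z):
    K,P=np.array(info["intrinsics"]),np.array(info["pose"])
    px=np.atleast_2d(px).astype(float)
    d=(P[:3,:3]@np.linalg.inv(K)@np.c_[px,np.ones(len(px))].T).T
    return P[:3,3]+d*((z-P[2,3])/d[:,2])[:,None]
def rect(mask,info,z,near=None,minarea=200):
    """largest blobs -> centre, yaw of long side, dims in world at height z"""
    out=[]
    for c in cv2.findContours(mask.astype(np.uint8),cv2.RETR_EXTERNAL,cv2.CHAIN_APPROX_NONE)[0]:
        if cv2.contourArea(c)<minarea: continue
        w=ray(c[:,0],info,z)[:,:2]
        (cx,cy),(a,b),t=cv2.minAreaRect((w*1000).astype(np.float32))
        if a<b: a,b,t=b,a,t+90
        out.append((c[:,0].mean(0).round(),round(cx/1000,4),round(cy/1000,4),round(a),round(b),round((t+90)%180-90,1)))
    return out
E
python3 - <<'E'
from h import *
im=cv2.imread("pics/top0.png");info=cams.camera_info("top")
h,s,v=cv2.split(cv2.cvtColor(im,cv2.COLOR_BGR2HSV))
for p in[(206,205),(300,230),(260,207),(362,185),(405,240),(350,300),(422,211)]:print(p,h[p[1],p[0]],s[p[1],p[0]],v[p[1],p[0]])
roi=np.zeros_like(h,bool);roi[150:270,180:445]=1
print("wood",*rect(roi&(h>=16)&(h<=30)&(v>130)&(s>60),info,.032),sep="\n")
print("grey",*rect(roi&(s<60)&(v>90)&(v<200),info,.018),sep="\n")
print("lids",*rect(roi&(s<60)&(v>175),info,.096,minarea=60),sep="\n")
print("dark",*rect(roi&(v<110),info,.032),sep="\n")
cv2.imwrite("pics/crop0.png",cv2.resize(im[150:340,110:530],None,fx=1.9,fy=1.9,interpolation=cv2.INTER_CUBIC))
E
```

```text
(206, 205) 17 141 196
(300, 230) 19 134 187
(260, 207) 14 48 158
(362, 185) 9 170 105
(405, 240) 21 127 195
(350, 300) 12 176 158
(422, 211) 38 24 206
wood
(array([416., 227.]), 0.4902, -0.313, 177, 90, -5.7)
(array([206., 219.]), 0.5112, 0.3106, 143, 90, -8.7)
(array([312., 220.]), 0.5102, -0.0031, 213, 92, -7.1)
grey
(array([368., 234.]), 0.4681, -0.1728, 55, 55, -45.0)
(array([422., 211.]), 0.5396, -0.3337, 55, 54, -0.6)
(array([365., 204.]), 0.5583, -0.1641, 56, 55, -45.1)
(array([259., 207.]), 0.5498, 0.1545, 218, 105, -8.5)
lids
(array([369., 234.]), 0.4614, -0.1643, 48, 44, 45.0)
(array([422., 211.]), 0.5301, -0.3179, 48, 47, 44.9)
(array([366., 204.]), 0.5471, -0.156, 48, 45, 44.9)
dark
(array([362., 213.]), 0.5399, -0.1487, 261, 96, 6.4)
```

View pics/crop0.png

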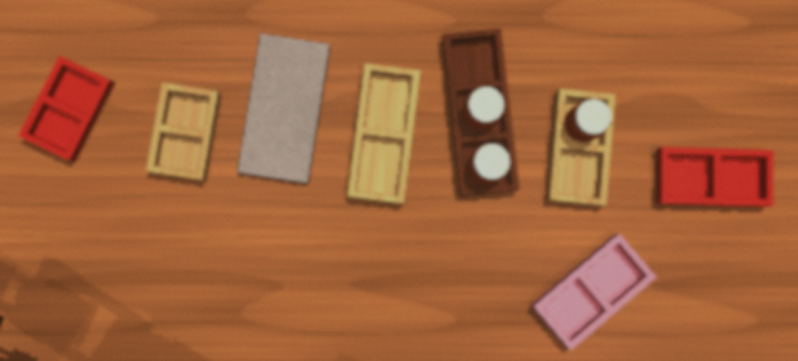

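Sizes match the description (177x90, 143x90, 213x92, and 218x105 for the board). The crop shows the three light-wood trays, with the red and pink ones clearly different. I start moving: turn the tool and head for the jar, looking with the wrist camera on the way.

```bash
cat >> h.py <<'E'
def plan(x,y,z,yaw=None):
    """yaw = world angle (deg) of tool y. prints turn about tool z, then shift (cm) in turned tool axes"""
    o=robot.get_obs();p=o["position"];r=R.from_quat(o["tool_rot"]);m=r.as_matrix()
    a=np.degrees(np.arctan2(m[1,1],m[0,1]))
    dy=0 if yaw is None else (yaw-a+90)%180-90
    a2=np.radians(a+dy);X=np.array([np.cos(a2+np.pi/2),np.sin(a2+np.pi/2),0]);Y=np.array([np.cos(a2),np.sin(a2),0])
    d=np.array([x,y,z])-p
    print("t %.2f pos"%o["time"],p.round(4),"yaw %.1f tilt %.3f"%(a,np.arccos(-m[2,2])),"grip",round(o["grip_width"],4),round(o["grip_force"],1),"| turn z %.3f"%-np.radians(dy),"q6 %.2f"%o["q"][5],"| shift cm",(100*np.array([d@X,d@Y,-d[2]])).round(2))
    return o
E
python3 -m crank '[[0,0,0,0,0,-0.127,0],[0,0,0,0,0,-0.127,0],[0,0,0,0,0,-0.127,0],[0,0,0,0,0,-0.126,0]]'
python3 -c "
from h import *
plan(.46,-.16,.32,96)"
```

```text
time: 0.6
position: [0.2436, 0.5752, 0.2916]
tool_rot: [-0.055, 0.998, -0.001, -0.0]
ft_force: [0.0, -0.5, 0.2]
grip_width: 0.0872
grip_force: 0.0
t 0.60 pos [0.2436 0.5752 0.2916] yaw 96.3 tilt 0.001 grip 0.0872 0.0 | turn z 0.006 q6 -0.69 | shift cm [-13.84 -75.38  -2.84]
```

```bash

python3 -m crank '[[-1,-5.4,-0.4,0,0,0,0],[-1,-5.4,-0.4,0,0,0,0],[-1,-5.4,-0.4,0,0,0,0],[-1,-5.4,-0.4,0,0,0,0]]' >/dev/null
python3 -m crank '[[-1,-5.4,-0.4,0,0,0,0],[-1,-5.4,-0.4,0,0,0,0],[-1,-5.4,-0.4,0,0,0,0],[0,0,0,0,0,0,0],[0,0,0,0,0,0,0]]'
cat > snap.py <<'E'
import sys;from h import *
i=cams.camera_info("wrist");im=cams.camera("wrist")[:,:,::-1]
cv2.imwrite(f"pics/{sys.argv[1]}.png",im);np.savez(f"pics/{sys.argv[1]}.npz",intrinsics=i["intrinsics"],pose=i["pose"])
E
python3 snap.py w1
python3 -m crank '[[-1,-5.4,0,0,0,0,0],[-1,-5.4,0,0,0,0,0],[-1,-5.4,0,0,0,0,0],[-1,-5.4,0,0,0,0,0]]' >/dev/null
python3 -m crank '[[-1,-5.4,0,0,0,0,0],[-1,-5.4,0,0,0,0,0],[-1,-5.4,0,0,0,0,0],[0,0,0,0,0,0,0],[0,0,0,0,0,0,0]]'
python3 snap.py w2
python3 - <<'E'
import cv2,numpy as np
cv2.imwrite("pics/w12.png",cv2.resize(np.hstack([cv2.imread("pics/w1.png"),cv2.imread("pics/w2.png")]),(800,300)))
for n in("w1","w2"):d=np.load(f"pics/{n}.npz");print(d["pose"].round(3).tolist(),d["intrinsics"].round(1).tolist())
E
```

```text
time: 1.72
position: [0.3533, 0.2071, 0.3201]
tool_rot: [-0.053, 0.999, 0.0, -0.0]
ft_force: [0.6, 1.0, -0.5]
grip_width: 0.0868
grip_force: 0.0
time: 2.9
position: [0.4631, -0.1596, 0.3196]
tool_rot: [-0.054, 0.999, 0.001, -0.001]
ft_force: [-0.5, -0.1, 0.1]
grip_width: 0.0873
grip_force: 0.0
[[-0.105, 0.963, 0.247, 0.284], [0.994, 0.102, 0.026, 0.201], [0.0, 0.248, -0.969, 0.413], [0.0, 0.0, 0.0, 1.0]] [[339.8, 0.0, 317.9], [0.0, 339.8, 237.3], [0.0, 0.0, 1.0]]
[[-0.108, 0.963, 0.246, 0.394], [0.994, 0.104, 0.028, -0.166], [0.002, 0.247, -0.969, 0.413], [0.0, 0.0, 0.0, 1.0]] [[339.8, 0.0, 317.9], [0.0, 339.8, 237.3], [0.0, 0.0, 1.0]]
```

View pics/w12.png

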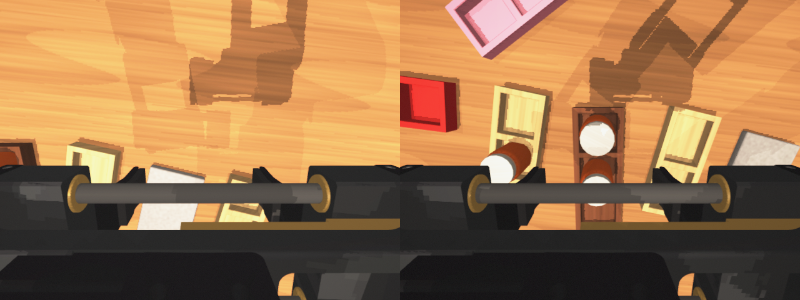

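The wrist camera sees the area on the near side of the gripper; the gripper hides what lies under and beyond it. Moving 22 cm outward puts the dark tray, jar and long tray in the visible half.

```bash

python3 -m crank '[[-5.5,-1,-0.4,0,0,0,0],[-5.5,-1,-0.4,0,0,0,0],[-5.5,-1,-0.4,0,0,0,0],[-5.5,0,-0.4,0,0,0,0],[0,0,0,0,0,0,0]]' >/dev/null
python3 -m crank '[[0,0,0,0,0,0,0],[0,0,0,0,0,0,0]]'
python3 snap.py w3
```

```text
time: 3.82
position: [0.6837, -0.167, 0.3364]
tool_rot: [-0.053, 0.999, 0.0, -0.001]
ft_force: [-0.2, -0.8, 0.3]
grip_width: 0.087
grip_force: 0.0
```

View pics/w3.png

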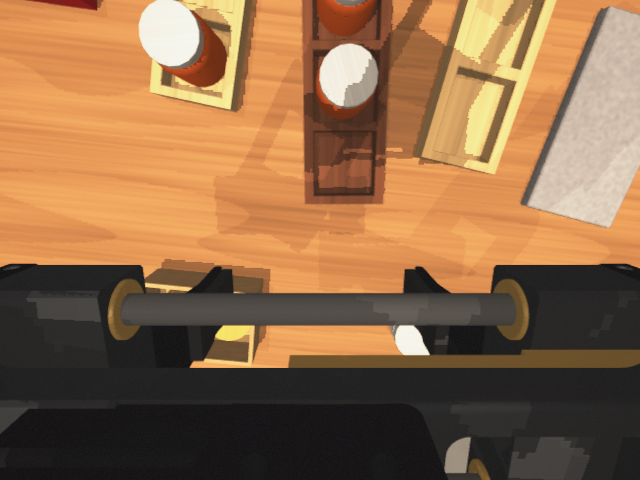

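Visible: free pocket inner rim about (314..376, 131..194), dark tray's far rim corners (306,203) and (384,203), target jar's lid (170,33), middle jar's lid (348,76), long tray far corners (415,157) and (495,173), and board corners (523,206) and (608,227).

```bash
python3 - <<'E'
from h import *
i=np.load("pics/w3.npz");im=cv2.imread("pics/w3.png")
print("pocket rim c",ray([(314,131),(376,131),(376,194),(314,194)],i,.032).mean(0).round(4))
c=ray([(306,203),(384,203)],i,.032);print("dark end",c.round(4),np.linalg.norm(c[1]-c[0]))
e=ray([(305,20),(306,203),(388,20),(384,203)],i,.032);print("sides",e.round(4)[:,:2].tolist())
for n,p,z in(("long",[(415,157),(495,173)],.032),("med",[(151,93),(234,110)],.032),("board",[(523,206),(608,227)],.018)):
    c=ray(p,i,z);d=c[1]-c[0];print(n,c.round(4)[:,:2].tolist(),"w",np.linalg.norm(d).round(4),"mid",c.mean(0).round(4),"yaw",np.degrees(np.arctan2(d[1],d[0])).round(1)-90)
h,s,v=cv2.split(cv2.cvtColor(im,cv2.COLOR_BGR2HSV))
m=((s<50)&(v>150)).astype(np.uint8)
for c in cv2.findContours(m,cv2.RETR_EXTERNAL,cv2.CHAIN_APPROX_NONE)[0]:
    if cv2.contourArea(c)>800:
        q=cv2.fitEllipse(c);u=c[:,0].mean(0)
        w=ray(c[:,0],i,.096)[:,:2]
        print("lid",u.round(),q[0],"world",ray([q[0]],i,.096).round(4),"circ",[round(float(t),4) for t in np.ravel([cv2.minEnclosingCircle(w.astype(np.float32))[0]])],cv2.minEnclosingCircle(w.astype(np.float32))[1])
E
```

```text
pocket rim c [ 0.6256 -0.1409  0.032 ]
dark end [[ 0.6759 -0.1807  0.032 ]
 [ 0.6661 -0.0895  0.032 ]] 0.09177786651099498
sides [[0.4859, -0.2005], [0.6759, -0.1807], [0.4767, -0.1149], [0.6661, -0.0895]]
long [[0.6102, -0.0625], [0.6181, 0.0322]] w 0.0951 mid [ 0.6141 -0.0151  0.032 ] yaw -4.700000000000003
med [[0.574, -0.3603], [0.5818, -0.2697]] w 0.091 mid [ 0.5779 -0.315   0.032 ] yaw -4.900000000000006
board [[0.6534, 0.0828], [0.6679, 0.1944]] w 0.1125 mid [0.6607 0.1386 0.018 ] yaw -7.400000000000006
lid [348.  75.] (347.95257568359375, 74.85905456542969) world [[ 0.5462 -0.1533  0.096 ]] circ [0.547, -0.153] 0.026708966121077538
lid [598. 123.] (594.8787231445312, 137.7595977783203) world [[0.5755 0.085  0.096 ]] circ [0.5628, 0.0941] 0.09889489412307739
lid [169.  32.] (168.91917419433594, 32.32844161987305) world [[ 0.529  -0.3139  0.096 ]] circ [0.5296, -0.3138] 0.026777494698762894
```

Checks: dark tray width reads 92, the pocket is 79 mm from the middle jar, and the jar agrees within 3 mm across two views. I use jar (0.5293,-0.3155) and pocket (0.6245,-0.1405), with the fingers closing across the tray.

```bash
python3 -c "
from h import *
plan(.5293,-.3155,.116,96.5)"
```

```text
t 3.88 pos [ 0.6838 -0.1674  0.3366] yaw 96.1 tilt 0.001 grip 0.0872 0.0 | turn z -0.007 q6 -2.08 | shift cm [ 17.03 -12.96  22.06]
```

```bash

python3 -m crank '[[4.25,-3.25,2,0,0,-0.007,0],[4.25,-3.25,2,0,0,0,0],[4.25,-3.25,2,0,0,0,0],[4.25,-3.25,2,0,0,0,0],[0,0,0,0,0,0,0]]'
python3 -m crank '[[0,0,0,0,0,0,0],[0,0,3,0,0,0,0],[0,0,3,0,0,0,0],[0,0,0,0,0,0,0],[0,0,0,0,0,0,0]]'
python3 -c "
from h import *
plan(.5293,-.3155,.116,96.5)"
python3 snap.py w4
```

```text
time: 4.5
position: [0.5264, -0.318, 0.2551]
tool_rot: [-0.054, 0.999, 0.001, -0.002]
ft_force: [1.2, 0.0, 0.6]
grip_width: 0.0868
grip_force: 0.0
time: 5.12
position: [0.5319, -0.3158, 0.1976]
tool_rot: [-0.057, 0.998, -0.001, 0.001]
ft_force: [0.2, -0.9, -0.2]
grip_width: 0.0865
grip_force: 0.0
t 5.12 pos [ 0.5319 -0.3158  0.1976] yaw 96.6 tilt 0.003 grip 0.0865 0.0 | turn z 0.001 q6 -2.40 | shift cm [0.25 0.06 8.16]
```

View pics/w4.png

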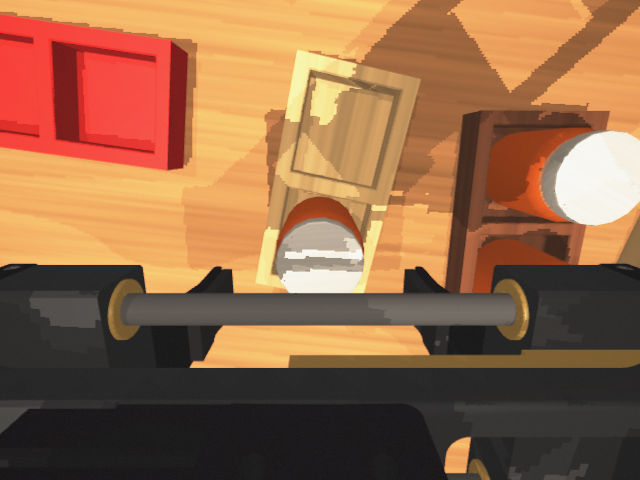

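The lid is centred between the fingers (columns 277-363, mid 320). Descend and grip.

```bash

python3 -m crank '[[0.25,0.06,3,0,0,0,0],[0,0,3,0,0,0,0],[0,0,2.15,0,0,0,0],[0,0,0,0,0,0,0],[0,0,0,0,0,0,0]]'
python3 -m crank '[[0,0,0,0,0,0,0.3],[0,0,0,0,0,0,0.5],[0,0,0,0,0,0,0.6],[0,0,0,0,0,0,0.7],[0,0,0,0,0,0,0.7]]' 25
python3 -m crank '[[0,0,0,0,0,0,0.8],[0,0,0,0,0,0,0.8],[0,0,0,0,0,0,0.8],[0,0,0,0,0,0,0.8]]'
python3 -c "
from h import *
plan(.6245,-.1405,.200,96.5)"
```

```text
time: 5.8
position: [0.529, -0.3164, 0.1164]
tool_rot: [-0.057, 0.998, -0.001, 0.001]
ft_force: [0.0, -0.3, 0.8]
grip_width: 0.0871
grip_force: 0.0
time: 6.42
position: [0.5281, -0.3156, 0.1151]
tool_rot: [-0.057, 0.998, 0.0, 0.0]
ft_force: [0.4, 1.1, 3.4]
grip_width: 0.0599
grip_force: 25.0
time: 6.92
position: [0.5281, -0.3156, 0.115]
tool_rot: [-0.057, 0.998, 0.0, 0.0]
ft_force: [-0.7, 1.2, 5.5]
grip_width: 0.0596
grip_force: 25.0
t 6.92 pos [ 0.5281 -0.3156  0.115 ] yaw 96.5 tilt 0.000 grip 0.0596 25.0 | turn z -0.000 q6 -2.40 | shift cm [-11.56  16.31  -8.5 ]
```

```bash

python3 -m crank '[[0,0,-1,0,0,0,0.8],[0,0,-2.5,0,0,0,0.8],[0,0,-3,0,0,0,0.8],[0,0,-3,0,0,0,0.8],[0,0,-1.5,0,0,0,0.8]]'
python3 -m crank '[[-2,1,0,0,0,0,0.8],[-3.5,2.5,0,0,0,0,0.8],[-3.5,3.5,0,0,0,0,0.8],[-2.56,3.5,0,0,0,0,0.8],[0,3.5,0,0,0,0,0.8]]' >/dev/null
python3 -m crank '[[0,2.3,0,0,0,0,0.8],[0,0,0,0,0,0,0.8],[0,0,0,0,0,0,0.8],[0,0,0,0,0,0,0.8]]'
python3 -c "
from h import *
plan(.6245,-.1405,.116,96.5)"; python3 snap.py w5
```

```text
time: 7.55
position: [0.5283, -0.3162, 0.226]
tool_rot: [-0.057, 0.998, -0.001, 0.001]
ft_force: [-0.2, -0.4, -3.7]
grip_width: 0.0596
grip_force: 25.0
time: 8.68
position: [0.6247, -0.1422, 0.2248]
tool_rot: [-0.056, 0.998, -0.0, 0.0]
ft_force: [1.3, -0.7, -3.0]
grip_width: 0.0597
grip_force: 25.0
t 8.68 pos [ 0.6247 -0.1422  0.2248] yaw 96.4 tilt 0.001 grip 0.0597 25.0 | turn z -0.002 q6 -2.08 | shift cm [ 0.    0.17 10.88]
```

View pics/w5.png

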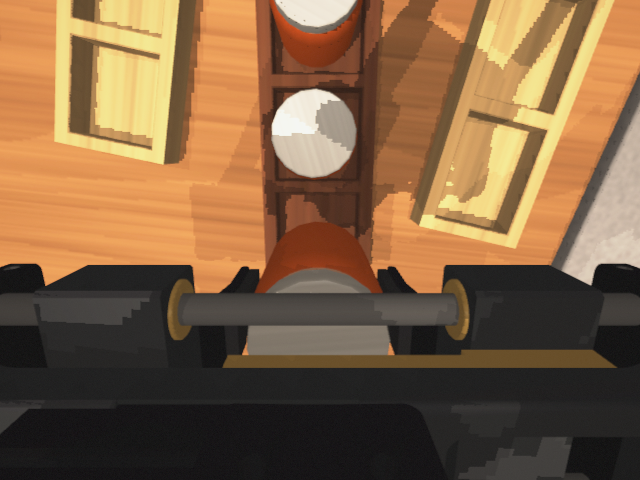

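The free pocket's near part shows: divider at rows 179-192, inner sides at columns 276 and 359. I recheck the tray's midline and divider from here.

```bash
python3 - <<'E'
from h import *
i=np.load("pics/w5.npz");im=cv2.imread("pics/w5.png")
for r in(85,185,235):
    print(r,im[r,255:390:3].sum(1).tolist())
print(im[165:205,318].sum(1).tolist())
f=lambda *p:ray(list(p),i,.032)[:,:2].round(4).tolist()
print("divider y ends",f((276,179),(359,179),(276,192),(359,192)))
print("inner walls r215",f((276,215),(359,215)),"outer r150",f((262,150),(373,150)))
print("med far corners",f((55,142),(165,163)),"long",f((412,222),(514,248)))
E
```

```text
85 [447, 383, 284, 279, 272, 267, 254, 253, 253, 262, 268, 268, 266, 256, 243, 242, 242, 240, 259, 267, 214, 168, 169, 169, 178, 173, 174, 164, 162, 165, 166, 166, 264, 210, 165, 161, 166, 178, 177, 169, 179, 232, 251, 263, 264]
185 [428, 421, 418, 229, 180, 175, 169, 176, 203, 195, 219, 213, 206, 201, 204, 192, 191, 190, 201, 213, 210, 205, 186, 190, 193, 190, 193, 188, 188, 173, 158, 174, 169, 172, 166, 155, 164, 160, 162, 186, 236, 264, 261, 265, 268]
235 [430, 429, 429, 357, 287, 277, 271, 217, 120, 151, 189, 188, 193, 194, 189, 190, 201, 195, 192, 192, 195, 195, 192, 195, 191, 196, 191, 190, 190, 185, 182, 186, 178, 191, 134, 222, 249, 239, 237, 314, 360, 385, 392, 396, 400]
[598, 599, 597, 597, 595, 595, 591, 591, 588, 582, 541, 473, 229, 173, 136, 136, 169, 181, 198, 209, 205, 207, 209, 207, 207, 205, 194, 143, 148, 152, 168, 169, 172, 168, 169, 168, 169, 165, 167, 170]
divider y ends [[0.583, -0.181], [0.5753, -0.1125], [0.5938, -0.1802], [0.586, -0.1109]]
inner walls r215 [[0.6133, -0.1786], [0.6054, -0.1082]] outer r150 [[0.561, -0.1943], [0.5509, -0.1044]]
med far corners [[0.5734, -0.3614], [0.5802, -0.2728]] long [[0.6064, -0.0621], [0.6193, 0.0307]]
```

```bash
python3 -c "
import cv2
im=cv2.imread('pics/w5.png')[70:260,230:420]
cv2.imwrite('pics/w5c.png',cv2.resize(im,None,fx=3,fy=3,interpolation=cv2.INTER_NEAREST))"
```

```text
(no output)
```

View pics/w5c.png

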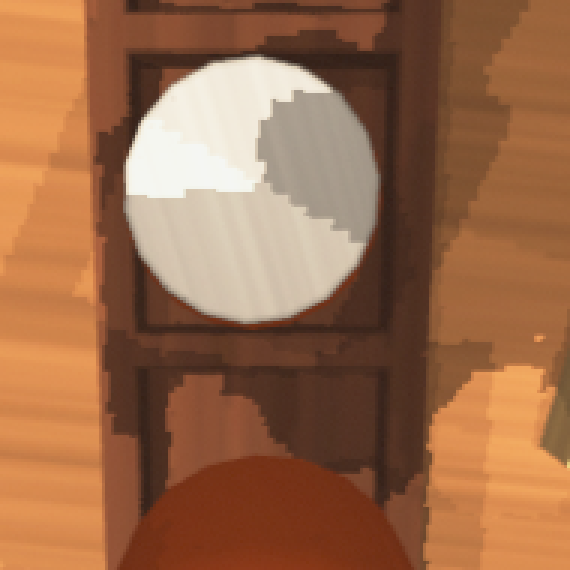

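Pocket centre from divider and walls is (0.6253,-0.1414), within 1.5 mm of the earlier value. Lower.

```bash

python3 -m crank '[[0,0.1,2,0,0,0,0.8],[0,0,2.5,0,0,0,0.8],[0,0,2.5,0,0,0,0.8],[0,0,1.5,0,0,0,0.8],[0,0,0,0,0,0,0.8]]'
python3 -m crank '[[0,0,0.7,0,0,0,0.8],[0,0,0.7,0,0,0,0.8],[0,0,0.5,0,0,0,0.8],[0,0,0.4,0,0,0,0.8],[0,0,0,0,0,0,0.8]]'
```

```text
time: 9.35
position: [0.6238, -0.14, 0.1386]
tool_rot: [-0.056, 0.998, 0.001, -0.001]
ft_force: [0.7, 0.7, -3.9]
grip_width: 0.0592
grip_force: 25.0
time: 9.98
position: [0.6242, -0.1396, 0.1164]
tool_rot: [-0.057, 0.998, 0.0, -0.0]
ft_force: [1.1, 0.4, -3.2]
grip_width: 0.0597
grip_force: 25.0
```

```bash

python3 -m crank '[[0,0,0.15,0,0,0,0.8],[0,0,0,0,0,0,0.8],[0,0,0,0,0,0,0.15],[0,0,0,0,0,0,0],[0,0,0,0,0,0,0]]'
python3 -m crank '[[0,0,0,0,0,0,0],[0,0,-2,0,0,0,0],[0,0,-5,0,0,0,0],[0,0,-5,0,0,0,0],[0,0,-5,0,0,0,0]]'
python3 -m crank '[[-2,0,-3,0,0,0,0],[-4,0,0,0,0,0,0],[-2,0,0,0,0,0,0],[0,0,0,0,0,0,0],[0,0,0,0,0,0,0]]'
python3 snap.py w6; python3 - <<'E'
from h import *
i=np.load("pics/w6.npz");im=cv2.imread("pics/w6.png");h,s,v=cv2.split(cv2.cvtColor(im,cv2.COLOR_BGR2HSV))
for c in cv2.findContours(((s<50)&(v>120)).astype(np.uint8),cv2.RETR_EXTERNAL,cv2.CHAIN_APPROX_NONE)[0]:
    if cv2.contourArea(c)>800: print(c[:,0].mean(0),[np.round(t,4) for t in cv2.minEnclosingCircle(ray(c[:,0],i,.096)[:,:2].astype(np.float32))])
plan(.51,-.003,.2,173)
E
```

```text
time: 10.6
position: [0.6248, -0.1399, 0.1159]
tool_rot: [-0.057, 0.998, -0.0, 0.001]
ft_force: [0.5, -0.3, 0.1]
grip_width: 0.081
grip_force: 0.0
time: 11.22
position: [0.6244, -0.1397, 0.2884]
tool_rot: [-0.057, 0.998, -0.0, 0.001]
ft_force: [0.6, -0.6, -1.3]
grip_width: 0.0872
grip_force: 0.0
time: 11.85
position: [0.7029, -0.1306, 0.3157]
tool_rot: [-0.057, 0.998, 0.0, -0.0]
ft_force: [-0.6, -0.4, -0.1]
grip_width: 0.087
grip_force: 0.0
[394.81147541 336.29508197] [array([ 0.8045, -0.038 ]), np.float64(0.0276)]
[317.70658683 139.66467066] [array([ 0.6254, -0.1387]), np.float64(0.0263)]
[311.13989637  40.19170984] [array([ 0.5476, -0.1528]), np.float64(0.027)]
[588.053407   107.11418048] [array([0.5767, 0.096 ]), np.float64(0.0895)]
t 11.90 pos [ 0.7028 -0.1307  0.3156] yaw 96.5 tilt 0.001 grip 0.0871 0.0 | turn z -1.336 q6 -2.02 | shift cm [-10.33  20.69  11.56]
```

View pics/w6.png

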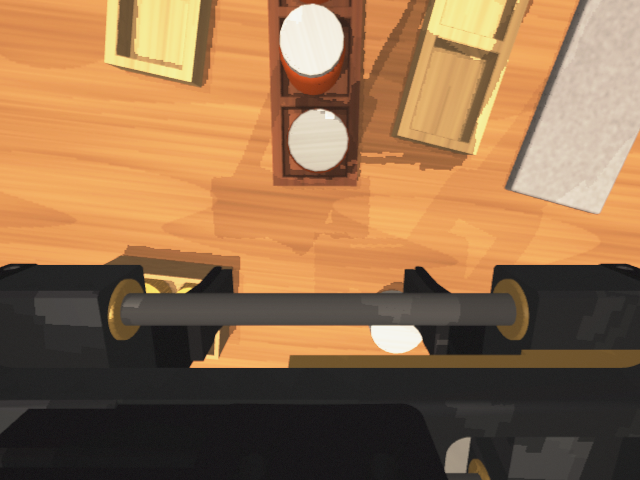

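Jar stands in the pocket: lid at (318,140) gives (0.625,-0.139), about 3 mm off centre, and the middle jar has not moved (0.5476,-0.1528). Next is the long tray: turn so the fingers close along its length. The camera then looks from the +y side.

```bash

python3 -m crank '[[0,0,0,0,0,0.18,0],[0,0,0,0,0,0.18,0],[0,0,0,0,0,0.18,0],[0,0,0,0,0,0.18,0],[0,0,0,0,0,0.18,0]]' >/dev/null
python3 -m crank '[[0,0,0,0,0,0.18,0],[0,0,0,0,0,0.18,0],[0,0,0,0,0,0.18,0],[0,0,0,0,0,0.18,0],[0,0,0,0,0,0.18,0]]' >/dev/null
python3 -c "
from h import *
plan(.53,-.13,.34,-7)"
```

```text
t 13.15 pos [ 0.7028 -0.1309  0.3155] yaw -7.0 tilt 0.001 grip 0.0871 0.0 | turn z -0.000 q6 -0.22 | shift cm [ -2.02 -17.17  -2.45]
```

```bash

python3 -m crank '[[-0.5,-4.3,-0.6,0,0,0,0],[-0.5,-4.3,-0.6,0,0,0,0],[-0.5,-4.3,-0.6,0,0,0,0],[-0.5,-4.3,-0.6,0,0,0,0],[0,0,0,0,0,0,0]]' >/dev/null
python3 -m crank '[[0,0,0,0,0,0,0],[0,0,0,0,0,0,0]]'
python3 snap.py w7
```

```text
time: 14.02
position: [0.5316, -0.1309, 0.3393]
tool_rot: [0.747, 0.665, 0.0, 0.0]
ft_force: [-0.2, -1.0, -0.2]
grip_width: 0.0871
grip_force: 0.0
```

View pics/w7.png

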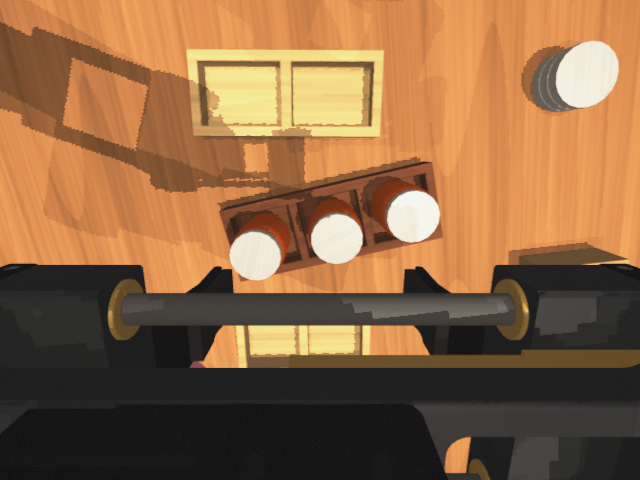

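Long tray fully seen: far rim edge (187,50)-(384,51), divider centre about (286,93), inner pocket rows 60-127.

```bash
python3 - <<'E'
from h import *
i=np.load("pics/w7.npz");im=cv2.imread("pics/w7.png");h,s,v=cv2.split(cv2.cvtColor(im,cv2.COLOR_BGR2HSV))
m=(h>=19)&(h<=32)&(s>60);m[:,:150]=0;m[155:]=0;m[:,420:]=0
m=cv2.morphologyEx(m.astype(np.uint8),cv2.MORPH_OPEN,np.ones((3,3)))
print(rect(m,i,.032,minarea=3000))
c=ray([(198,60),(376,60),(371,127),(203,127)],i,.032);print(c.round(4)[:,:2].tolist(),c.mean(0))
c=ray([(279,62),(290,62),(282,126),(292,126)],i,.032);print("div",c.round(4)[:,:2].tolist(),c.mean(0))
o=ray([(187,50),(384,51)],i,.032);print("far edge",o.round(4).tolist(),np.degrees(np.arctan2(*(o[1]-o[0])[1::-1])))
plan(.51,-.007,.2,-6.5)
E
```

```text
[(array([328.,  96.]), 0.5553, -0.0078, 77, 57, -6.6), (array([242.,  94.]), 0.4613, 0.0037, 77, 58, -6.6), (array([298.,  87.]), 0.5096, 0.0004, 210, 88, -7.0)]
[[0.4212, 0.0446], [0.6107, 0.0226], [0.6002, -0.0451], [0.4129, -0.0233]] [ 5.11256900e-01 -2.95435977e-04  3.20000000e-02]
div [[0.5072, 0.0327], [0.5189, 0.0313], [0.5011, -0.0325], [0.5122, -0.0338]] [ 0.50984511 -0.0005771   0.032     ]
far edge [[0.4116, 0.0555, 0.032], [0.6199, 0.0303, 0.032]] -6.889627548646758
t 14.07 pos [ 0.5316 -0.1308  0.3391] yaw -6.6 tilt 0.001 grip 0.087 0.0 | turn z -0.002 q6 -0.33 | shift cm [12.06 -3.55 13.91]
```

Rim measures exactly 210x88 at (0.5096, 0.0004), yaw -7.0. Go pinch the divider, pre-closing the fingers to about 50 mm.

```bash

python3 -m crank '[[4,-1.2,1,0,0,0.007,0.2],[4,-1.2,3,0,0,0,0.4],[4,-1.2,3,0,0,0,0.4],[0.9,0,3,0,0,0,0.4],[0,0,3,0,0,0,0.4]]' 
python3 -m crank '[[0,0,0,0,0,0,0.4],[0,0,0,0,0,0,0.4]]'>/dev/null
python3 -c "
from h import *
plan(.5096,.0004,.080,-7)"
```

```text
time: 14.7
position: [0.5112, 0.003, 0.2081]
tool_rot: [0.748, 0.663, 0.0, 0.0]
ft_force: [-0.0, -1.0, -0.0]
grip_width: 0.0536
grip_force: 0.0
t 14.95 pos [0.5115 0.0016 0.2097] yaw -7.0 tilt 0.001 grip 0.0524 0.0 | turn z -0.001 q6 -0.09 | shift cm [-0.14 -0.17 12.97]
```

```bash

python3 -m crank '[[-0.15,-0.15,4,0,0,0,0.4],[0,0,4,0,0,0,0.4],[0,0,3,0,0,0,0.4],[0,0,1.8,0,0,0,0.4],[0,0,0,0,0,0,0.4]]' 
python3 -m crank '[[0,0,0.1,0,0,0,0.6],[0,0,0,0,0,0,0.8],[0,0,0,0,0,0,1],[0,0,0,0,0,0,1],[0,0,0,0,0,0,1]]' 30
python3 -m crank '[[0,0,-1,0,0,0,1],[0,0,-2,0,0,0,1],[0,0,-3,0,0,0,1],[0,0,-4,0,0,0,1],[0,0,-2,0,0,0,1]]'
```

```text
time: 15.58
position: [0.5095, 0.0, 0.0812]
tool_rot: [0.749, 0.662, 0.0, 0.0]
ft_force: [-0.2, -0.1, -0.4]
grip_width: 0.0519
grip_force: 0.0
time: 16.2
position: [0.5098, 0.0003, 0.0806]
tool_rot: [0.749, 0.662, 0.001, 0.001]
ft_force: [1.4, -0.0, 0.7]
grip_width: 0.0118
grip_force: 30.0
time: 16.82
position: [0.5087, 0.0005, 0.2022]
tool_rot: [0.749, 0.662, 0.0, 0.001]
ft_force: [-0.6, -0.6, -2.7]
grip_width: 0.0118
grip_force: 30.0
```

Tray held (11.8 mm, 2.7 N). The board is now on the camera's visible side, so I measure it from here.

```bash

python3 -m crank '[[0,0,-3,0,0,0,1],[0,0,-4,0,0,0,1],[0,0,-3,0,0,0,1],[0,0,0,0,0,0,1],[0,0,0,0,0,0,1]]'
python3 snap.py w8; python3 - <<'E'
from h import *
i=np.load("pics/w8.npz");im=cv2.imread("pics/w8.png");h,s,v=cv2.split(cv2.cvtColor(im,cv2.COLOR_BGR2HSV))
m=(s<75)&(v>100);m[300:]=0
m=cv2.morphologyEx(m.astype(np.uint8),cv2.MORPH_OPEN,np.ones((5,5)))
print(*rect(m,i,.018,minarea=3000),sep="\n")
w=(h>=19)&(h<=32)&(s>60);w[:]=w&1
print("wood",*rect(cv2.morphologyEx(w.astype(np.uint8),cv2.MORPH_OPEN,np.ones((3,3))),i,.032,minarea=1500),sep="\n")
E
```

```text
time: 17.45
position: [0.5075, 0.0007, 0.299]
tool_rot: [0.749, 0.662, -0.001, -0.001]
ft_force: [-0.6, -0.1, -3.4]
grip_width: 0.0118
grip_force: 30.0
(array([611., 197.]), 0.8213, -0.0237, 79, 72, -83.8)
(array([344.,  55.]), 0.5493, 0.1546, 222, 105, -8.3)
wood
(array([511., 244.]), 0.7002, -0.0644, 133, 94, -7.0)
```

View pics/w8.png

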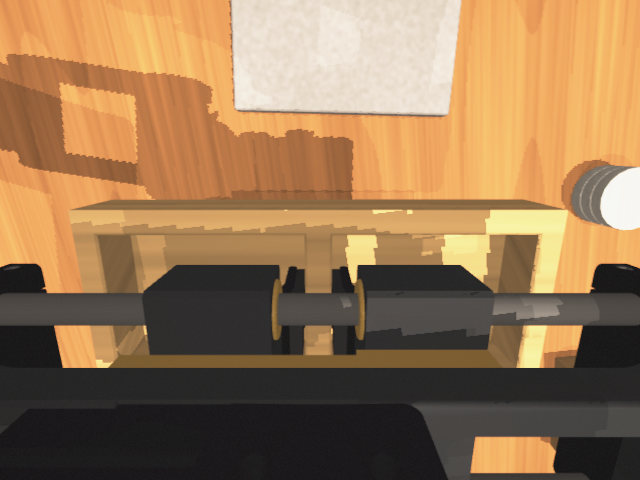

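Board (0.5493,0.1546), yaw -8.3, which agrees with the two earlier estimates. Carry the tray over at height.

```bash
python3 -c "
from h import *
plan(.5496,.1545,.0995,-8.2)"
python3 -m crank '[[3,0,1,0,0,0.01,1],[4,0.3,3,0,0,0.01,1],[4,0.5,3,0,0,0,1],[3,0.7,3,0,0,0,1],[1,0.7,3,0,0,0,1]]' 
python3 -m crank '[[0,0,0,0,0,0,1],[0,0,0,0,0,0,1],[0,0,0,0,0,0,1]]' >/dev/null
python3 -c "
from h import *
plan(.5496,.1545,.0995,-8.2)"
```

```text
t 17.50 pos [0.5075 0.0007 0.2986] yaw -7.0 tilt 0.004 grip 0.0115 30.0 | turn z 0.020 q6 -0.10 | shift cm [15.82  1.98 19.91]
time: 18.12
position: [0.5501, 0.1477, 0.1673]
tool_rot: [0.755, 0.656, -0.001, -0.001]
ft_force: [0.5, -0.4, -2.0]
grip_width: 0.0119
grip_force: 30.0
t 18.50 pos [0.5513 0.1453 0.1713] yaw -8.2 tilt 0.002 grip 0.0118 30.0 | turn z -0.001 q6 0.21 | shift cm [ 0.88 -0.3   7.18]
```

```bash

python3 -m crank '[[0.9,-0.3,2,0,0,0,1],[0,0,2,0,0,0,1],[0,0,2,0,0,0,1],[0,0,0.5,0,0,0,1],[0,0,0,0,0,0,1]]' 
python3 -m crank '[[0,0,0.4,0,0,0,1],[0,0,0.3,0,0,0,1],[0,0,0,0,0,0,1],[0,0,0,0,0,0,1]]' 
python3 -c "
from h import *
plan(.5496,.1545,.0988,-8.2)"
```

```text
time: 19.12
position: [0.5497, 0.155, 0.106]
tool_rot: [0.756, 0.655, 0.0, 0.0]
ft_force: [0.4, -0.0, -1.8]
grip_width: 0.0117
grip_force: 30.0
time: 19.62
position: [0.5497, 0.1553, 0.0986]
tool_rot: [0.756, 0.655, 0.0, 0.0]
ft_force: [-0.0, -0.8, -0.5]
grip_width: 0.0117
grip_force: 30.0
t 19.62 pos [0.5497 0.1553 0.0986] yaw -8.2 tilt 0.001 grip 0.0117 30.0 | turn z 0.000 q6 0.22 | shift cm [-0.08 -0.   -0.02]
```

Contact with the board. Release, lift, and check it on the way to the medium tray.

```bash

python3 -m crank '[[0,0,0.03,0,0,0,1],[0,0,0,0,0,0,0.6],[0,0,0,0,0,0,0.4],[0,0,0,0,0,0,0.4],[0,0,0,0,0,0,0.4]]' 
python3 -m crank '[[0,0,-3,0,0,0,0.4],[0,0,-5,0,0,0,0.4],[-3,0,-6,0,0,0,0.4],[-5,0,-6,0,0,0,0.4],[-4,0,-4,0,0,0,0.4]]' 
python3 -m crank '[[-3,0,0,0,0,0,0.4],[0,0,0,0,0,0,0.4],[0,0,0,0,0,0,0.4],[0,0,0,0,0,0,0.4]]'
python3 snap.py w9
python3 - <<'E'
from h import *
i=np.load("pics/w9.npz");im=cv2.imread("pics/w9.png");h,s,v=cv2.split(cv2.cvtColor(im,cv2.COLOR_BGR2HSV))
g=lambda m,k:cv2.morphologyEx(m.astype(np.uint8),cv2.MORPH_CLOSE,np.ones((k,k)))
m=(h>=18)&(h<=32)&(s>70);m[250:]=0
print(*rect(g(m,5),i,.050,minarea=3000),sep="\n")
plan(.48,-.46,.34,-5.5)
E
```

```text
time: 20.25
position: [0.5493, 0.1553, 0.0979]
tool_rot: [0.756, 0.655, -0.0, -0.0]
ft_force: [0.4, 0.6, 0.8]
grip_width: 0.0439
grip_force: 0.0
time: 20.88
position: [0.5338, 0.0475, 0.324]
tool_rot: [0.756, 0.655, 0.001, 0.001]
ft_force: [1.4, -0.5, -0.4]
grip_width: 0.0521
grip_force: 0.0
time: 21.38
position: [0.5295, 0.0197, 0.3212]
tool_rot: [0.755, 0.655, -0.0, -0.001]
ft_force: [0.1, 0.2, -0.3]
grip_width: 0.0518
grip_force: 0.0
(array([319.,  76.]), 0.5481, 0.1556, 211, 88, -8.1)
t 21.43 pos [0.5296 0.0197 0.3213] yaw -8.1 tilt 0.001 grip 0.0522 0.0 | turn z -0.046 q6 -0.03 | shift cm [-48.23  -0.33  -1.87]
```

View pics/w9.png

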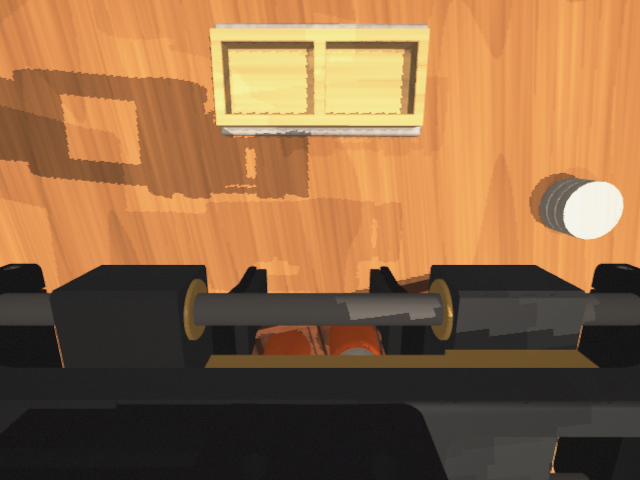

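Long tray sits on the board with grey margins even all round (214-430, 25-128), at (0.548,0.156), yaw -8.1. On to the medium tray, passing high over the jars.

```bash

python3 -m crank '[[-5.3,0,-0.2,0,0,-0.023,0.4],[-5.3,0,-0.2,0,0,-0.023,0.4],[-5.3,0,-0.2,0,0,0,0.4],[-5.3,0,-0.2,0,0,0,0.4],[-5.3,0,-0.2,0,0,0,0.4]]' >/dev/null
python3 -m crank '[[-5.3,0,-0.2,0,0,0,0.4],[-5.3,0,-0.2,0,0,0,0.4],[-5.3,0,-0.2,0,0,0,0.4],[0,0,0,0,0,0,0.4],[0,0,0,0,0,0,0.4]]'
python3 -m crank '[[0,0,0,0,0,0,0.4]]' >/dev/null
python3 snap.py w10
python3 - <<'E'
from h import *
i=np.load("pics/w10.npz");im=cv2.imread("pics/w10.png");h,s,v=cv2.split(cv2.cvtColor(im,cv2.COLOR_BGR2HSV))
g=lambda m,k:cv2.morphologyEx(m.astype(np.uint8),cv2.MORPH_CLOSE,np.ones((k,k)))
m=(h>=18)&(h<=32)&(s>70);m[255:]=0
print(*rect(g(m,5),i,.032,minarea=3000),sep="\n")
E
```

```text
time: 22.68
position: [0.4851, -0.4018, 0.337]
tool_rot: [0.74, 0.672, 0.0, -0.001]
ft_force: [0.1, 0.7, 0.4]
grip_width: 0.0521
grip_force: 0.0
(array([312., 114.]), 0.4957, -0.2977, 193, 112, -24.0)
(array([621.,  82.]), 0.8277, -0.2979, 147, 50, -89.7)
```

View pics/w10.png

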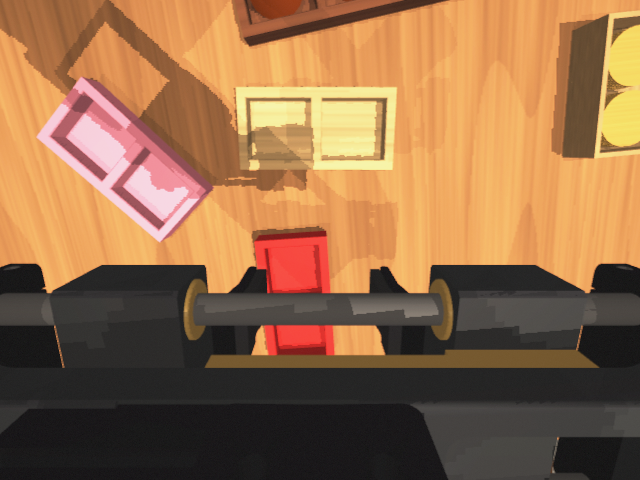

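The light-wood tray has rim corners (236,87), (397,88), (394,170), (239,170); pink (125,160) and red (292,290) are the look-alikes, so I leave them.

```bash
python3 - <<'E'
from h import *
i=np.load("pics/w10.npz");im=cv2.imread("pics/w10.png");h,s,v=cv2.split(cv2.cvtColor(im,cv2.COLOR_BGR2HSV))
m=(h>=18)&(h<=32)&(s>70)&(v>120);k=np.zeros_like(m);k[75:180,225:405]=1;m&=k
print(*rect(cv2.morphologyEx(m.astype(np.uint8),cv2.MORPH_OPEN,np.ones((3,3))),i,.032,minarea=800),sep="\n")
c=ray([(236,87),(397,88),(394,170),(239,170)],i,.032)[:,:2];print(c.round(4).tolist(),c.mean(0),np.linalg.norm(np.roll(c,-1,0)-c,axis=1).round(4))
d=c[1]+c[2]-c[0]-c[3];y=np.degrees(np.arctan2(d[1],d[0]));print(y)
c=ray([(312,97),(321,97),(313,160),(322,160)],i,.032);print("div",c.mean(0))
plan(*c.mean(0)[:2],.08,y)
E
```

```text
(array([277., 113.]), 0.4492, -0.2904, 61, 28, -5.4)
(array([315., 117.]), 0.4903, -0.3095, 177, 88, -5.9)
[[0.4076, -0.2579], [0.5818, -0.2756], [0.5751, -0.363], [0.3973, -0.3461]] [ 0.49047381 -0.31062775] [0.1752 0.0877 0.1786 0.0887]
-5.606121258104698
div [ 0.49112307 -0.30989005  0.032     ]
t 22.85 pos [ 0.4855 -0.4011  0.3378] yaw -5.4 tilt 0.001 grip 0.0524 0.0 | turn z 0.003 q6 -0.77 | shift cm [ 9.13 -0.33 25.78]
```

```bash

python3 -m crank '[[3,-0.1,3,0,0,0.004,0.4],[3,-0.1,4,0,0,0,0.4],[3,-0.1,4,0,0,0,0.4],[0.1,0,4,0,0,0,0.4],[0,0,0,0,0,0,0.4]]' >/dev/null
python3 -m crank '[[0,0,0,0,0,0,0.4],[0,0,0,0,0,0,0.4]]' >/dev/null
python3 -c "
from h import *
plan(.4905,-.310,.0805,-5.7)"
```

```text
t 23.73 pos [ 0.492  -0.3131  0.1899] yaw -5.8 tilt 0.004 grip 0.0523 0.0 | turn z -0.002 q6 -0.66 | shift cm [ 0.29 -0.18 10.94]
```

```bash

python3 -m crank '[[0.2,-0.1,4,0,0,0,0.4],[0,0,3,0,0,0,0.4],[0,0,2.5,0,0,0,0.4],[0,0,1.4,0,0,0,0.4],[0,0,0,0,0,0,0.4]]' 
python3 -m crank '[[0,0,0,0,0,0,0.6],[0,0,0,0,0,0,0.8],[0,0,0,0,0,0,1],[0,0,0,0,0,0,1],[0,0,0,0,0,0,1]]' 30
python3 -m crank '[[0,0,-1,0,0,0,1],[0,0,-3,0,0,0,1],[0,0,-5,0,0,0,1],[0,0,-6,0,0,0,1],[0,0,-6,0,0,0,1]]'
python3 -c "
from h import *
plan(.5481,.1556,.200,-8.1)"
```

```text
time: 24.35
position: [0.4903, -0.3102, 0.0789]
tool_rot: [0.742, 0.67, -0.0, -0.0]
ft_force: [0.6, -0.2, -0.3]
grip_width: 0.0522
grip_force: 0.0
time: 24.98
position: [0.4905, -0.31, 0.0791]
tool_rot: [0.742, 0.671, 0.0, 0.0]
ft_force: [0.4, 0.5, 0.5]
grip_width: 0.0114
grip_force: 30.0
time: 25.6
position: [0.4897, -0.3094, 0.2908]
tool_rot: [0.742, 0.67, -0.0, -0.0]
ft_force: [0.6, -0.7, -2.0]
grip_width: 0.0117
grip_force: 30.0
t 25.60 pos [ 0.4897 -0.3094  0.2908] yaw -5.8 tilt 0.001 grip 0.0117 30.0 | turn z 0.040 q6 -0.66 | shift cm [46.86 -0.77  9.08]
```

```bash

python3 -m crank '[[3,0,0,0,0,0.02,1],[5,0,0,0,0,0.02,1],[5.5,0,0,0,0,0,1],[5.5,0,0,0,0,0,1],[5.5,0,0,0,0,0,1]]' >/dev/null
python3 -m crank '[[5.5,0,0,0,0,0,1],[5.5,-0.3,0,0,0,0,1],[5,-0.3,0,0,0,0,1],[4,-0.3,2,0,0,0,1],[2.4,0,3,0,0,0,1]]' >/dev/null
python3 -m crank '[[0,0,3,0,0,0,1],[0,0,2,0,0,0,1],[0,0,0,0,0,0,1],[0,0,0,0,0,0,1],[0,0,0,0,0,0,1]]' >/dev/null
python3 -c "
from h import *
plan(.5481,.1556,.129,-8.1)"
```

```text
t 27.48 pos [0.5457 0.1559 0.1901] yaw -8.1 tilt 0.002 grip 0.0117 30.0 | turn z 0.000 q6 0.22 | shift cm [0.   0.24 6.11]
```

```bash

python3 -m crank '[[0,0.2,2,0,0,0,1],[0,0,2,0,0,0,1],[0,0,1.2,0,0,0,1],[0,0,0.3,0,0,0,1],[0,0,0,0,0,0,1]]' 
python3 -m crank '[[0,0,0.3,0,0,0,1],[0,0,0.2,0,0,0,1],[0,0,0,0,0,0,1],[0,0,0,0,0,0,1]]' 
python3 -c "
from h import *
plan(.5481,.1556,.129,-8.1)"
```

```text
time: 28.1
position: [0.5474, 0.1557, 0.1343]
tool_rot: [0.755, 0.656, 0.0, 0.0]
ft_force: [-0.2, 0.2, -0.8]
grip_width: 0.0119
grip_force: 30.0
time: 28.6
position: [0.5473, 0.1557, 0.1291]
tool_rot: [0.755, 0.656, 0.0, 0.0]
ft_force: [0.6, -0.7, -0.4]
grip_width: 0.0117
grip_force: 30.0
t 28.60 pos [0.5473 0.1557 0.1291] yaw -8.1 tilt 0.001 grip 0.0117 30.0 | turn z 0.000 q6 0.22 | shift cm [0.   0.08 0.01]
```

```bash

python3 -m crank '[[0,0,0.04,0,0,0,1],[0,0,0,0,0,0,0.6],[0,0,0,0,0,0,0.4],[0,0,0,0,0,0,0.4],[0,0,0,0,0,0,0.4]]' 
python3 -m crank '[[0,0,-3,0,0,0,0.4],[0,0,-5,0,0,0,0.4],[0,0,-6,0,0,0,0.4],[0,0,-6,0,0,0,0.4],[0,0,0,0,0,0,0.4]]' >/dev/null
python3 -m crank '[[0,0,0,0,0,0,0.4],[0,0,0,0,0,0,0.4]]' 
python3 snap.py w11
python3 -m crank '[[-4.5,0,0,0,0,0,0.4],[-4.5,0,0,0,0,0,0.4],[-4.5,0,0,0,0,0,0.4],[0,0,0,0,0,0,0.4],[0,0,0,0,0,0,0.4]]' >/dev/null
python3 -m crank '[[0,0,0,0,0,0,0.4]]' >/dev/null
python3 snap.py w12b
python3 - <<'E'
from h import *
for n,z in(("w11",.032),("w12b",.082)):
    i=np.load(f"pics/{n}.npz");im=cv2.imread(f"pics/{n}.png");h,s,v=cv2.split(cv2.cvtColor(im,cv2.COLOR_BGR2HSV))
    m=(h>=18)&(h<=32)&(s>70)&(v>110);m[255:]=0
    print(n,*rect(cv2.morphologyEx(m.astype(np.uint8),cv2.MORPH_OPEN,np.ones((3,3))),i,z,minarea=2000),sep="\n")
cv2.imwrite("pics/w1112.png",np.hstack([cv2.imread("pics/w11.png")[:300,120:520],cv2.imread("pics/w12b.png")[:300,120:520]]))
E
```

```text
time: 29.22
position: [0.547, 0.1557, 0.1283]
tool_rot: [0.755, 0.656, -0.0, -0.0]
ft_force: [-0.4, -0.4, -0.5]
grip_width: 0.0443
grip_force: 0.0
time: 30.1
position: [0.546, 0.1556, 0.3265]
tool_rot: [0.755, 0.656, -0.002, -0.001]
ft_force: [0.3, -0.4, 0.1]
grip_width: 0.0523
grip_force: 0.0
w11
(array([319., 225.]), 0.5477, 0.1506, 222, 95, -8.0)
(array([266.,  64.]), 0.511, 0.3144, 141, 88, -8.7)
w12b
(array([322.,  74.]), 0.5477, 0.1545, 193, 90, -8.0)
```

View pics/w1112.png

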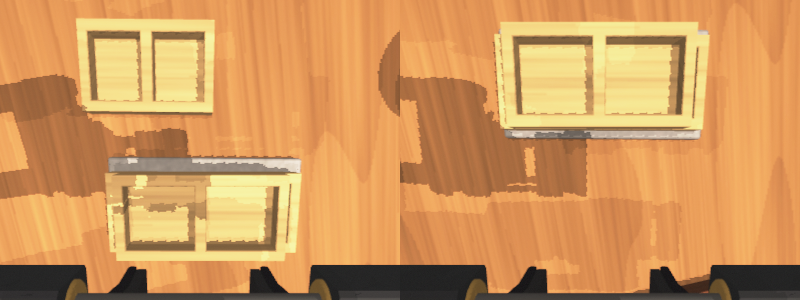

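Left half: short tray fully seen, 141x88 at (0.511,0.314), yaw -8.7. Right half: medium sits squarely on long, with rim corners about (221,22), (418,22) and (415,128), (224,128) in the full picture.

```bash
python3 - <<'E'
from h import *
i=np.load("pics/w12b.npz")
c=ray([(221,22),(418,22),(415,128),(224,128)],i,.082)[:,:2];print(c.mean(0),np.linalg.norm(np.roll(c,-1,0)-c,axis=1).round(4))
print("div",ray([(314,37),(325,37),(315,115),(326,115)],i,.082).mean(0))
plan(.511,.3144,.2,-8.7)
E
```

```text
[0.54605021 0.15515293] [0.1744 0.0896 0.1817 0.0896]
div [0.54652812 0.1549724  0.082     ]
t 30.95 pos [0.5281 0.0231 0.3281] yaw -8.0 tilt 0.001 grip 0.0522 0.0 | turn z 0.012 q6 -0.03 | shift cm [28.54 -6.09 12.81]
```

Medium at (0.5465,0.155) is within 2 mm of the long tray. Now the short tray.

```bash

python3 -m crank '[[5.5,-1.2,0,0,0,0.012,0.4],[5.5,-1.2,0,0,0,0,0.4],[5.5,-1.2,0,0,0,0,0.4],[5.5,-1.2,2,0,0,0,0.4],[5,-1.2,4,0,0,0,0.4]]' >/dev/null
python3 -m crank '[[1.5,0,4,0,0,0,0.4],[0,0,2.5,0,0,0,0.4],[0,0,0,0,0,0,0.4],[0,0,0,0,0,0,0.4],[0,0,0,0,0,0,0.4]]' >/dev/null
python3 -c "
from h import *
plan(.511,.3144,.0795,-8.7)"
```

```text
t 32.20 pos [0.5126 0.3109 0.2067] yaw -8.8 tilt 0.003 grip 0.0521 0.0 | turn z -0.001 q6 0.51 | shift cm [ 0.32 -0.21 12.72]
```

```bash

python3 -m crank '[[0.25,-0.15,4,0,0,0,0.4],[0,0,4,0,0,0,0.4],[0,0,3.2,0,0,0,0.4],[0,0,1.5,0,0,0,0.4],[0,0,0,0,0,0,0.4]]' 
python3 -m crank '[[0,0,0,0,0,0,0.6],[0,0,0,0,0,0,0.8],[0,0,0,0,0,0,1],[0,0,0,0,0,0,1],[0,0,0,0,0,0,1]]' 30
python3 -m crank '[[0,0,-1,0,0,0,1],[0,0,-3,0,0,0,1],[0,0,-5,0,0,0,1],[0,0,-5,0,0,0,1],[0,0,-1,0,0,0,1]]'
python3 -c "
from h import *
plan(.547,.1553,.200,-8.1)"
```

```text
time: 32.83
position: [0.5111, 0.3134, 0.0783]
tool_rot: [0.759, 0.651, 0.0, 0.0]
ft_force: [0.1, 0.9, 0.3]
grip_width: 0.0523
grip_force: 0.0
time: 33.45
position: [0.511, 0.3135, 0.0783]
tool_rot: [0.759, 0.651, 0.001, 0.0]
ft_force: [1.2, 0.1, 1.2]
grip_width: 0.0117
grip_force: 30.0
time: 34.08
position: [0.512, 0.3141, 0.2321]
tool_rot: [0.759, 0.651, 0.004, 0.001]
ft_force: [0.6, 0.0, -2.5]
grip_width: 0.0121
grip_force: 30.0
t 34.08 pos [0.512  0.3141 0.2321] yaw -8.8 tilt 0.007 grip 0.0121 30.0 | turn z -0.012 q6 0.52 | shift cm [-15.23   5.7    3.21]
```

Tray bottom is 0.154 up, well above the 0.082 stack. Release TCP height is 0.082+0.0783 = 0.160.

```bash

python3 -m crank '[[-2.5,1,0,0,0,-0.012,1],[-4,1.5,0,0,0,0,1],[-4,1.5,0,0,0,0,1],[-3,1,0,0,0,0,1],[-1.7,0.7,0,0,0,0,1]]' >/dev/null
python3 -m crank '[[0,0,2,0,0,0,1],[0,0,1,0,0,0,1],[0,0,0,0,0,0,1],[0,0,0,0,0,0,1],[0,0,0,0,0,0,1]]' >/dev/null
python3 -c "
from h import *
plan(.547,.1548,.1603,-8.1)"
```

```text
t 35.33 pos [0.5457 0.1552 0.1987] yaw -8.0 tilt 0.001 grip 0.0116 30.0 | turn z 0.001 q6 0.22 | shift cm [-0.02  0.14  3.84]
```

```bash

python3 -m crank '[[0,0.1,1.5,0,0,0,1],[0,0,1.2,0,0,0,1],[0,0,0.5,0,0,0,1],[0,0,0.3,0,0,0,1],[0,0,0,0,0,0,1]]' 
python3 -m crank '[[0,0,0.3,0,0,0,1],[0,0,0,0,0,0,1],[0,0,0,0,0,0,1]]' 
python3 -c "
from h import *
plan(.547,.1548,.1603,-8.1)"
```

```text
time: 35.95
position: [0.5464, 0.1546, 0.1629]
tool_rot: [0.755, 0.656, -0.0, -0.0]
ft_force: [0.9, 0.4, -2.4]
grip_width: 0.0116
grip_force: 30.0
time: 36.33
position: [0.5466, 0.1547, 0.1603]
tool_rot: [0.755, 0.656, 0.0, 0.0]
ft_force: [0.6, 0.1, -1.5]
grip_width: 0.012
grip_force: 30.0
t 36.33 pos [0.5466 0.1547 0.1603] yaw -8.1 tilt 0.001 grip 0.012 30.0 | turn z 0.000 q6 0.22 | shift cm [0.02 0.04 0.  ]
```

```bash

python3 -m crank '[[0,0,0.06,0,0,0,1],[0,0,0,0,0,0,1],[0,0,0,0,0,0,0.6],[0,0,0,0,0,0,0.4],[0,0,0,0,0,0,0.4]]' 
python3 -m crank '[[0,0,0,0,0,0,0.4],[0,0,-3,0,0,0,0.4],[0,0,-5,0,0,0,0.4],[0,0,-6,0,0,0,0.4],[-4.5,0,-4,0,0,0,0.4]]' >/dev/null
python3 -m crank '[[-4.5,0,0,0,0,0,0.4],[-4.5,0,0,0,0,0,0.4],[0,0,0,0,0,0,0.4],[0,0,0,0,0,0,0.4],[0,0,0,0,0,0,0.4]]'
python3 snap.py w13
python3 -c "
import cv2,numpy as np
from rig import cams
cv2.imwrite('pics/end.png',np.hstack([cv2.imread('pics/w13.png')[:300,120:520],cv2.resize(cams.camera('scene')[200:350,200:400,::-1],(400,300))]))"
```

```text
time: 36.95
position: [0.5463, 0.1547, 0.1593]
tool_rot: [0.755, 0.656, -0.0, -0.0]
ft_force: [-0.5, -0.6, -0.0]
grip_width: 0.0343
grip_force: 0.0
time: 38.2
position: [0.5274, 0.022, 0.3393]
tool_rot: [0.755, 0.656, 0.0, -0.0]
ft_force: [0.3, 1.6, -0.9]
grip_width: 0.0524
grip_force: 0.0
```

View pics/end.png

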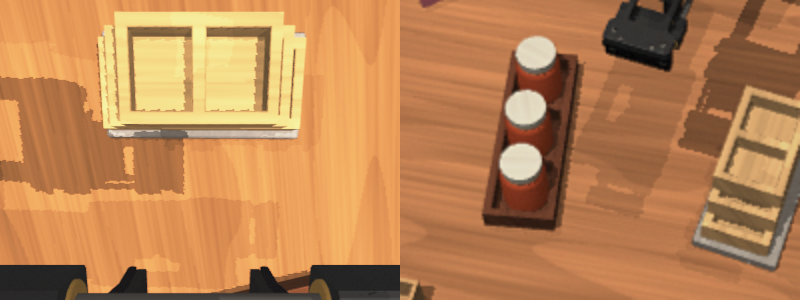

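Wrist picture (left half): the three trays are stacked, nested and aligned. Scene picture (right half): all three jars stand upright in the dark tray (lids at (536,52), (526,107) and (520,160)). The gripper is clear.

```bash
python3 -c "
from rig import ticket
print(ticket.hand_in())"
```

```text
the job is handed in; nothing more can be done
None
```

I handed the job in at about 38 s: the jar stands upright about 3 mm off the free pocket's centre, the long, medium and short trays are stacked on the board and released, and the middle jar measured unmoved; the hand-in call returned no verdict.

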